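# Clear the used cassettes from the welder's fume filter

### The job

Loosen the four captive thumbscrews of the fume-filter housing all the way, with the cover still in place, then lift the cover plate off by its handle and lay it flat in the middle of the rubber mat, screw feet down. Take every filter cassette out of the housing and stack them all, pleated side up, in one square, straight column in the middle of the wooden board, which stays flat on the bench. Leave the jar, the mandrel and the screwdriver beyond the housing where they are.

Things in the scene. Friction and masses are not known exactly. Their poses are not given: they have to be found in the camera images.
- cover_handle (a point): Middle of the cover plate's black handle bar. The loose cover: aluminium, 220 (own x) x 188 (own y) x 4 mm, 0.48 kg; screwed down on the housing at the start. The bar runs along own x, 70 long x 14 wide x 16 mm high, its top 32 mm above the plate's top. This point: 28 mm above the plate's underside, 39 mm above the screws' feet, on which the plate stands when set down. z: plate's normal.
- screw1 (a joint): Turn of captive thumbscrew 1 in the cover (rad). 0 = fully tight, wing along the cover's x; starts between 0 and 0.4. Counter-clockwise seen from above loosens and raises the value, to a stop at 1.62. From about 1.4 (wing along the cover's y) its foot can pass up through the housing's slot; below that it hooks the cover down. Stiff (0.06 N m); stays where left, and in the cover.
- screw1_grip (a point): Thumbscrew 1, steel, in the cover plate at own (-93, 55) mm, near side, left (measured from the cover's centre). Its wing is 30 long x 10 wide x 26 mm high on a 26 mm disc, top 30 mm above the plate's top. This point is on the screw's axis, 18 mm above the plate's top and 12 mm below the wing's top; its x runs along the wing and turns with it, z up.
- screw2 (a joint): Turn of captive thumbscrew 2 in the cover (rad). 0 = fully tight, wing along the cover's x; starts between 0 and 0.4. Counter-clockwise seen from above loosens and raises the value, to a stop at 1.62. From about 1.4 (wing along the cover's y) its foot can pass up through the housing's slot; below that it hooks the cover down. Stiff (0.06 N m); stays where left, and in the cover.
- screw2_grip (a point): Thumbscrew 2, steel, in the cover plate at own (-93, -55) mm, near side, right (measured from the cover's centre). Its wing is 30 long x 10 wide x 26 mm high on a 26 mm disc, top 30 mm above the plate's top. This point is on the screw's axis, 18 mm above the plate's top and 12 mm below the wing's top; its x runs along the wing and turns with it, z up.
- screw3 (a joint): Turn of captive thumbscrew 3 in the cover (rad). 0 = fully tight, wing along the cover's x; starts between 0 and 0.4. Counter-clockwise seen from above loosens and raises the value, to a stop at 1.62. From about 1.4 (wing along the cover's y) its foot can pass up through the housing's slot; below that it hooks the cover down. Stiff (0.06 N m); stays where left, and in the cover.
- screw3_grip (a point): Thumbscrew 3, steel, in the cover plate at own (93, 55) mm, far side, left (measured from the cover's centre). Its wing is 30 long x 10 wide x 26 mm high on a 26 mm disc, top 30 mm above the plate's top. This point is on the screw's axis, 18 mm above the plate's top and 12 mm below the wing's top; its x runs along the wing and turns with it, z up.
- screw4 (a joint): Turn of captive thumbscrew 4 in the cover (rad). 0 = fully tight, wing along the cover's x; starts between 0 and 0.4. Counter-clockwise seen from above loosens and raises the value, to a stop at 1.62. From about 1.4 (wing along the cover's y) its foot can pass up through the housing's slot; below that it hooks the cover down. Stiff (0.06 N m); stays where left, and in the cover.
- screw4_grip (a point): Thumbscrew 4, steel, in the cover plate at own (93, -55) mm, far side, right (measured from the cover's centre). Its wing is 30 long x 10 wide x 26 mm high on a 26 mm disc, top 30 mm above the plate's top. This point is on the screw's axis, 18 mm above the plate's top and 12 mm below the wing's top; its x runs along the wing and turns with it, z up.
- housing: Grey steel filter housing, fixed: open chamber 150 (own x) x 180 (own y) mm inside, walls 50 mm high, 4 mm thick, floor 4 mm thick. Slotted ears for the screws on its x sides reach 108 mm from the centre; a steel lip on each y side, 99 mm from the centre, 56 mm high, flanks the cover, which lies on the walls, axes along the housing's. Origin: centre of the underside, on the bench; z up.
- cas1_center (a point): Centre of filter cassette 1, a closed grey plastic box 64 (own x) x 46 (own y) x 34 mm (z, up), 0.08 to 0.17 kg, pleats showing on top. All alike. Starts on the floor of the housing, under the cover, about (+-37, +-40) mm from its centre, the long side within 0.1 rad of the housing's x. May be absent (None): two to four are there.
- cas2_center (a point): Centre of filter cassette 2, a closed grey plastic box 64 (own x) x 46 (own y) x 34 mm (z, up), 0.08 to 0.17 kg, pleats showing on top. All alike. Starts on the floor of the housing, under the cover, about (+-37, +-40) mm from its centre, the long side within 0.1 rad of the housing's x. May be absent (None): two to four are there.
- cas3_center (a point): Centre of filter cassette 3, a closed grey plastic box 64 (own x) x 46 (own y) x 34 mm (z, up), 0.08 to 0.17 kg, pleats showing on top. All alike. Starts on the floor of the housing, under the cover, about (+-37, +-40) mm from its centre, the long side within 0.1 rad of the housing's x. May be absent (None): two to four are there.
- cas4_center (a point): Centre of filter cassette 4, a closed grey plastic box 64 (own x) x 46 (own y) x 34 mm (z, up), 0.08 to 0.17 kg, pleats showing on top. All alike. Starts on the floor of the housing, under the cover, about (+-37, +-40) mm from its centre, the long side within 0.1 rad of the housing's x. May be absent (None): two to four are there.
- mat_top (a point): Centre of the top of the black rubber mat, 230 (x) x 200 (y) x 4 mm, fixed on the bench, to one side of the housing or the other. Its x and y run along its sides, z up.
- board_top (a point): Centre of the top of the loose light-wood board, 130 (own x) x 110 (own y) x 12 mm thick, 0.5 kg, lying on the bench, on the other side of the housing from the mat. z up.
- jar: Bystander: amber glass jar, 56 mm across, 75 mm high, beyond the work. Origin: centre of its underside.
- mandrel: Bystander: tapered steel ring mandrel standing upright, 44 mm foot, 100 mm high, beyond the work. Origin: centre of its underside.
- driver: Bystander: screwdriver lying beyond the work. Origin: on its underside.
Things that resemble listed ones, but are neither listed nor needed, are in the scene too. Of the things like the part that bears board_top, leave any that is green; of the rest the larger one is meant.

How it is judged:
By the outcome, as a careful person would: the job done as asked, in the order asked, and still so for the second after the job is handed in, with the robot touching nothing.
Of cas1, cas2, cas3, cas4 only 2 to 4 are there at a start; the rules pass over those that are not, and their reading is None.
At some moment in a run one of board, cover may be knocked a few centimetres aside while the robot is not near it.
It also fails if it takes over 210 s, if anything falls off the work surface, if the arm or the gripper's body presses on something with over 40 N, if the wrist force passes 120 N, or if a joint passes its speed limit or range.

### The arm

A 6-joint arm with a two-finger parallel gripper is mounted at the origin on the work surface. World frame = base frame: x ahead of the robot, y to its left, z up, the work surface at z = 0. Lengths are in mm, angles in rad, forces in N, time in s.
With the tool pointing down it reaches from about 400 to 825 mm from the base axis. Payload 7 kg.
Tool frame: the origin (TCP) lies on the centre line of the jaws, within the pads' length; the fingertips stand 11 mm ahead of it and the grasp point (between the pads) lies 8 mm behind it; y points along the fingers, z is the direction in which the jaws open and shut, and the axes are right-handed (so a half turn about y gives the same grasp; the last joint's range is limited). The gripper opens to 85 mm and grips with 20 to 120 N. Pads are 22 mm wide; open, the fingers measure 114 mm over their backs; the gripper's body (76 mm by 85 mm) begins 54 mm behind the grasp point. The pads swing forward as they close: fully open they stand 13 mm farther back than shut.
Start: joints at [-0.822, 0.359, 0.012, 0, -1.224, -0.288], TCP at [300.12, -604.585, 242.302] pointing down, gripper open.
Joint ranges: [-3.07, 3.07], [-1.43, 2.12], [-1.02, 1.25], [-3.03, 1.67], [-3.05, -0], [-3.03, 3.03]. Speed limits (rad/s): [2.39, 2.39, 3.01, 3.14, 3.14, 3.14].

### API

Orientations are given as a rotation vector (axis times angle).
In Python, from rig import arm, hand, kin, eyes, close_job, monitor gives the robot as it stands. Calls block until the motion is done:
- arm.reach(position, orientation): joint-space move of the TCP to a pose.
- arm.line_to(position, v=150, orientation=None): straight line of the TCP; orientation=None keeps the orientation; v is the mean speed in mm/s.
- arm.set_joints(angles): joint-space move.
- hand.open_jaws() and hand.close(effort=None): open the fingers fully, or close them until they stop; effort is the grip in N (None keeps the last).
- arm.sleep(seconds).
- kin.solve_ik(position, orientation): joint angles nearest the present ones, or None.
- eyes.capture(name): name is "scene" or "top" or "wrist"; returns the picture (384x512x3 uint8, red, green, blue); there is no depth.
- eyes.get_calibration(name): a dict with "fx", "fy", "cx", "cy" (pixels), "camera_from_world" (4x4, takes a point from world to camera coordinates). Camera axes: x right, y down, z forward; pixel columns grow to the right and rows downward; lengths in mm; the calibration is good to about 2 mm. A picture is of the moment at which its call begins: read the wrist's pose just before it. get_calibration takes no time and is no camera call; for the wrist camera it gives the pose at the moment of the call.
A pose or a line that the arm cannot do raises arm.Unreachable and nothing moves.
- close_job(): hands the job in, once; it reports no verdict.
Readings, each from a call of its own:
- monitor.get_time_s(): time.
- monitor.get_qpos(): joint angles.
- monitor.get_joint_vel(): joint speeds.
- monitor.get_joint_efforts(): joint torques, N m.
- monitor.get_position(): TCP position.
- monitor.get_ee_rot(): TCP orientation.
- monitor.get_force(): force on the tool from outside, world axes, zero at the start.
- monitor.get_moment(): the same for the moment, N m.
- monitor.get_grip_width(): finger opening in mm.
Only numpy, scipy, OpenCV 4.12 (cv2) and the standard library are available. Lean on these libraries where they do the work, as an engineer would, in place of code of your own. Each camera call takes 0.05 s, during which the arm holds its last target. There are 200 camera calls.

## Working session

There is one attempt and no reset: what is moved stays moved. The work goes in short steps, each a Python script; the robot and the scene stay as the last script left them, time stands still between calls to the robot, and variables do not carry over. Pictures are saved under pics/ and viewed, about 12 in all and at most 16, crops included, and the job is handed in when it is done.

```bash
ls; mkdir -p pics; python3 - <<'E'
from rig import arm, hand, kin, eyes, monitor
import cv2, numpy as np
print(monitor.get_time_s(), monitor.get_ee_rot(), monitor.get_position(), monitor.get_grip_width())
for n in("scene","top"):
    im=eyes.capture(n); cv2.imwrite(f"pics/{n}0.png",cv2.resize(im[:,:,::-1],(800,600),interpolation=cv2.INTER_CUBIC))
    c=eyes.get_calibration(n); print(n,{k:np.round(v,3).tolist() for k,v in c.items()})
E
```

```text
pics
0.0 [-1.53884565 -0.36073624  0.36158099] [ 299.91626077 -604.18152866  241.35274822] 85.52410251368197
scene {'fx': 412.341, 'fy': 412.341, 'cx': 250.642, 'cy': 191.857, 'camera_from_world': [[0.884, 0.467, 0.006, -584.166], [0.339, -0.634, -0.695, -92.877], [-0.321, 0.617, -0.719, 1503.446], [0.0, 0.0, 0.0, 1.0]]}
top {'fx': 481.273, 'fy': 481.273, 'cx': 255.983, 'cy': 188.956, 'camera_from_world': [[-0.014, -1.0, -0.008, 103.668], [-0.999, 0.015, -0.041, 591.562], [0.041, 0.007, -0.999, 1301.195], [0.0, 0.0, 0.0, 1.0]]}
```

View pics/top0.png

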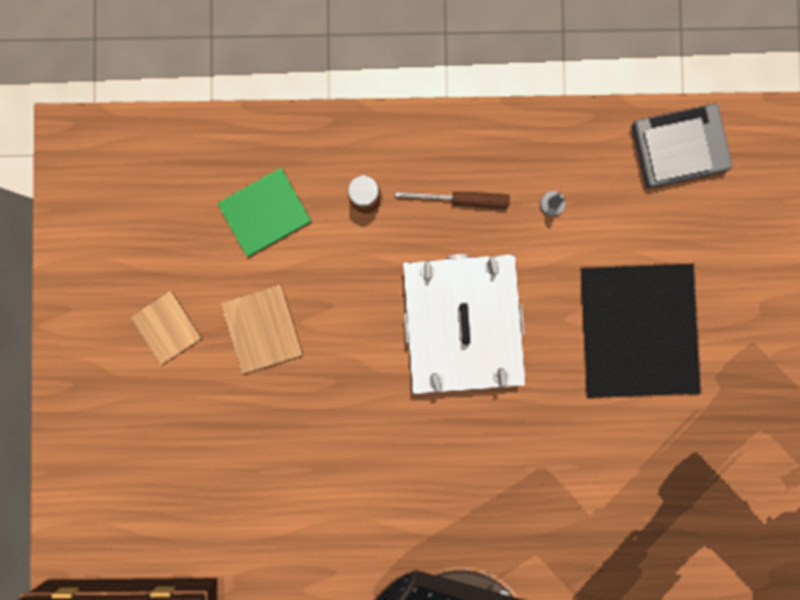

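View pics/scene0.png

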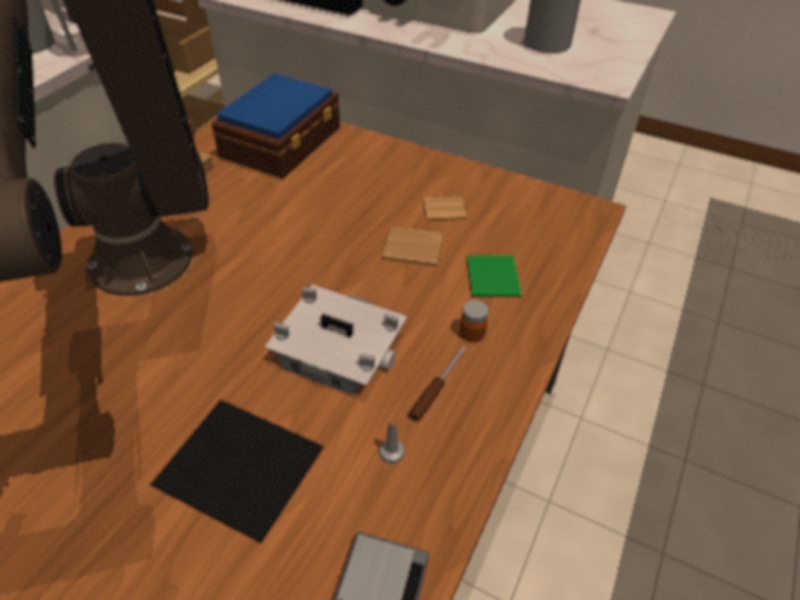

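The top view shows the cover with handle at (464,324) and its screws at (436,381), (502,377), (428,271), (493,267); the mat is centred at about (640,331). There are three board-like things: the green one at (265,212), which is excluded, a small wood one at (167,327), and a larger wood one at (262,330). The larger wood one is the one meant.

```bash
cat > h.py <<'E'
from rig import arm, hand, kin, eyes, monitor, close_job
import cv2, numpy as np
from scipy.spatial.transform import Rotation as R
def down(yaw):
    "tool pointing down, jaws opening along world direction yaw"
    y=np.array([0,0,-1.]); z=np.array([np.cos(yaw),np.sin(yaw),0])
    return R.from_matrix(np.column_stack([np.cross(y,z),y,z])).as_rotvec()
def bp(cal,uv,z):
    "pixels (512x384) -> world xy at height z"
    T=np.array(cal["camera_from_world"]); uv=np.atleast_2d(uv).astype(float)
    d=np.c_[(uv[:,0]-cal["cx"])/cal["fx"],(uv[:,1]-cal["cy"])/cal["fy"],np.ones(len(uv))]@T[:3,:3]
    o=-T[:3,:3].T@T[:3,3]
    return (o+d*((z-o[2])/d[:,2])[:,None])[:,:2]
def proj(cal,p):
    T=np.array(cal["camera_from_world"]); q=np.atleast_2d(p)@T[:3,:3].T+T[:3,3]
    return np.c_[q[:,0]/q[:,2]*cal["fx"]+cal["cx"],q[:,1]/q[:,2]*cal["fy"]+cal["cy"]]
def snap(name,out,crop=None):
    cal=eyes.get_calibration(name); im=eyes.capture(name)[:,:,::-1]
    cv2.imwrite(f"pics/{out}_raw.png",im)
    if crop: x0,y0,w,h=crop; im=im[y0:y0+h,x0:x0+w]
    s=min(800/im.shape[1],600/im.shape[0])
    cv2.imwrite(f"pics/{out}.png",cv2.resize(im,None,fx=s,fy=s,interpolation=cv2.INTER_CUBIC))
    return cal,im
def rect(P):
    "corners in order far-left, far-right, near-right, near-left -> centre, yaw of x"
    P=np.asarray(P); x=P[0]-P[3]+P[1]-P[2]; y=P[0]-P[1]+P[3]-P[2]
    return P.mean(0), (np.arctan2(x[1],x[0])+np.arctan2(-y[0],y[1]))/2, np.hypot(*x)/2,np.hypot(*y)/2
E
python3 - <<'E'
from h import *
c=eyes.get_calibration("top"); s=.64
cov=rect(bp(c,np.array([[403,263],[514,255],[524,384],[413,394]])*s,54)); print("cover",cov)
print("mat",rect(bp(c,np.array([[581,267],[694,263],[700,395],[587,398]])*s,4)))
print("board",rect(bp(c,np.array([[222,302],[279,285],[302,355],[243,374]])*s,12)))
print("screws",bp(c,np.array([[436,381],[502,377],[428,271],[493,267]])*s,80))
print("handle",bp(c,np.array([[464,324]])*s,86))
ctr=cov[0]
# view pose: wrist over the cover
for yaw in (cov[1]+np.pi/2,cov[1]-np.pi/2):
    q=kin.solve_ik([ctr[0],ctr[1],330],down(yaw)); print(yaw,q)
E
```

```text
cover (array([541.53411707, -11.73484989]), np.float64(0.06268947887531397), np.float64(219.89374189571896), np.float64(187.93099601538026))
mat (array([ 525.38055107, -324.96006848]), np.float64(0.017369397557534864), np.float64(230.0727757464853), np.float64(197.49261833014592))
board (array([537.69887057, 337.86042137]), np.float64(0.29010387967730444), np.float64(130.05105783868777), np.float64(106.01322129603221))
screws [[447.83804641  37.18313449]
 [452.90465409 -71.65459012]
 [629.79359341  47.47773505]
 [634.8270763  -60.37340895]]
handle [[541.07120645 -10.1699763 ]]
1.6334858056702106 [ 3.40280851e-01  9.17943786e-02 -1.37932688e-01 -4.44089210e-16
 -1.34106926e+00 -1.84838770e+00]
-1.5081068479195825 [ 3.40280851e-01  9.17943786e-02 -1.37932688e-01  4.44089210e-16
 -1.34106926e+00  1.29320495e+00]
```

```bash
python3 - <<'E'
from h import *
p=[541.5,-11.7,340]
arm.reach(p,down(.0627-np.pi/2)); 
cal,im=snap("wrist","w1"); print({k:np.round(v,3).tolist() for k,v in cal.items()})
print(monitor.get_time_s(),monitor.get_force())
Rz=np.array([[np.cos(.0627),-np.sin(.0627)],[np.sin(.0627),np.cos(.0627)]])
for s in [(-93,55),(-93,-55),(93,55),(93,-55),(0,0)]:
    xy=Rz@s+np.array(p[:2]); print(s,xy,proj(cal,[*xy,84])*800/512)
E
```

```text
{'fx': 317.437, 'fy': 317.437, 'cx': 252.844, 'cy': 192.183, 'camera_from_world': [[0.061, -0.998, -0.0, -44.13], [-0.961, -0.059, 0.269, 459.61], [-0.268, -0.016, -0.963, 617.858], [0.0, 0.0, 0.0, 1.0]]}
2.4583 [0.02691766 0.1658375  0.11995288]
(-93, 55) [445.23650417  37.36464481] [[330.38409359 362.10599098]]
(-93, -55) [452.12898604 -72.41920506] [[461.27837969 361.89054284]]
(93, 55) [630.87101396  49.01920506] [[321.101933   128.31395725]]
(93, -55) [637.76349583 -60.76464481] [[469.84101293 128.02189869]]
(0, 0) [541.5 -11.7] [[395.6562232  252.54407549]]
```

View pics/w1.png

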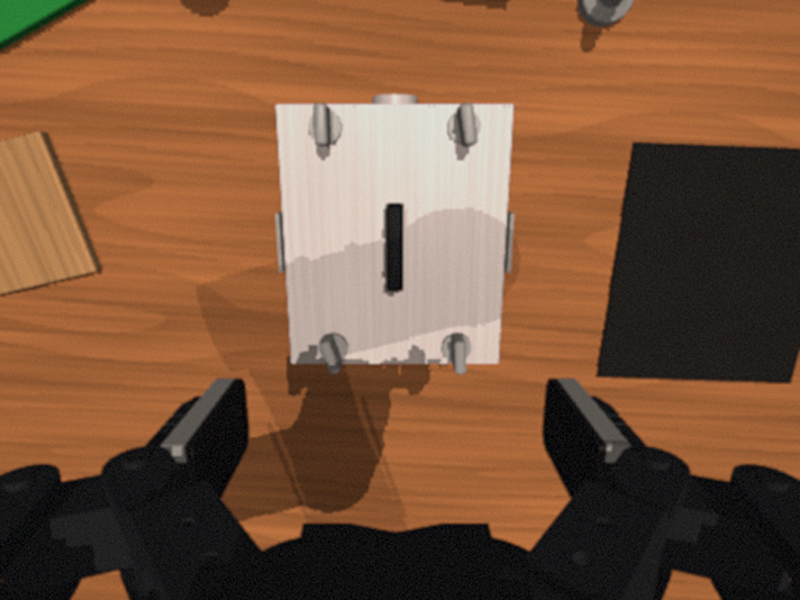

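The wrist view agrees with the plan: plate corners at (277,104), (513,104), (499,363), (291,363), and four wings turned slightly. I'll enlarge the wings to read their angles.

```bash
python3 - <<'E'
from h import *
cal=eyes.get_calibration("wrist"); s=.64
print(rect(bp(cal,np.array([[277,104],[513,104],[499,363],[291,363]])*s,54)))
print(bp(cal,np.array([[395,247]])*s,86))
im=cv2.imread("pics/w1_raw.png")
t=[cv2.resize(im[y:y+40,x:x+52],(400,300),interpolation=cv2.INTER_CUBIC) for x,y in((182,60),(272,60),(186,206),(268,206))]
cv2.imwrite("pics/w1c.png",np.vstack([np.hstack(t[:2]),np.hstack(t[2:])]))
E
```

```text
(array([544.63349458, -11.04291117]), np.float64(0.060775625060599234), np.float64(219.36822027454622), np.float64(187.0799354123229))
[[546.21120013 -10.96075839]]
```

View pics/w1c.png

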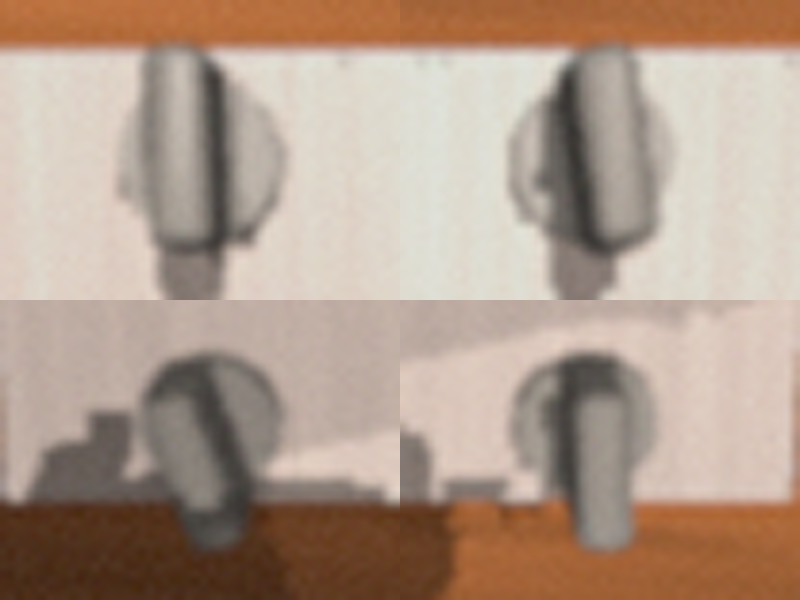

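```bash
cat >> h.py <<'E'
C0=np.array([543.5,-11.3]); Y0=.062
def loc(s,c=C0,y=Y0): return c+R.from_euler('z',y).as_matrix()[:2,:2]@np.array(s,float)
def unscrew(s,th,z=70):
    xy=loc(s); a=Y0-np.pi/2
    arm.reach([*xy,130],down(a+th)); arm.line_to([*xy,z],v=120)
    hand.close(40); print("grip",monitor.get_grip_width(),monitor.get_force())
    for k in (.5,1): arm.reach([*xy,z],down(a+th+(1.62-th)*k))
    print("moment",monitor.get_moment(),"w",monitor.get_grip_width(),monitor.get_time_s())
    hand.open_jaws(); arm.line_to([*xy,130],v=150)
E
python3 - <<'E'
from h import *
unscrew((-93,55),.3)
E
```

```text
grip 9.121875969947482 [-0.66007133 -0.80349823  5.94867925]
moment [-1.02167328 -0.12274019  0.02744467] w 9.37089862257624 6.0667
```

```bash
python3 - <<'E'
from h import *
unscrew((-93,-55),.03); unscrew((93,-55),.12); unscrew((93,55),.08)
arm.reach([541.5,-11.7,340],down(.062-np.pi/2)); snap("wrist","w2",(150,40,212,212))
E
```

```text
grip 8.957838367906865 [-1.76658443  1.7100491   4.02043364]
moment [ 0.00316058  0.35815825 -0.12715126] w 9.122187063456314 11.45
grip 9.05219081625082 [-1.08235197  0.2956697   2.69985014]Traceback (most recent call last):
  File "<stdin>", line 2, in <module>
  File "h.py", line 34, in unscrew
    for k in (.5,1): arm.reach([*xy,z],down(a+th+(1.62-th)*k))
                     ~~~~~~~~~^^^^^^^^^^^^^^^^^^^^^^^^^^^^^^^^
rig.Unreachable: the arm cannot take that pose within its joint ranges
```

```bash
python3 - <<'E'
from h import *
print(monitor.get_qpos(),monitor.get_grip_width(), monitor.get_position())
xy=loc((93,-55))
for t in (.12,.5,.87,1.2,1.62):
    for k in (0,np.pi): print(t,k,kin.solve_ik([*xy,70],down(Y0-np.pi/2+t+k)))
E
```

```text
[ 2.08763364e-01  4.56590436e-01 -2.65066865e-01  4.01451156e-04
 -8.48905483e-01  2.29156271e+00] 9.15162206422496 [639.86012841 -60.61401803  70.26255597]
0.12 0 [ 0.20891998  0.45684287 -0.26521031  0.         -0.84874315  1.54387635]
0.12 3.141592653589793 [ 0.20891998  0.45684287 -0.26521031  0.         -0.84874315 -1.5977163 ]
0.5 0 [ 0.20891998  0.45684287 -0.26521031  0.         -0.84874315  1.92387635]
0.5 3.141592653589793 [ 0.20891998  0.45684287 -0.26521031  0.         -0.84874315 -1.2177163 ]
0.87 0 [ 0.20891998  0.45684287 -0.26521031  0.         -0.84874315  2.29387635]
0.87 3.141592653589793 [ 0.20891998  0.45684287 -0.26521031  0.         -0.84874315 -0.8477163 ]
1.2 0 [ 0.20891998  0.45684287 -0.26521031  0.         -0.84874315  2.62387635]
1.2 3.141592653589793 [ 0.20891998  0.45684287 -0.26521031  0.         -0.84874315 -0.5177163 ]
1.62 0 None
1.62 3.141592653589793 [ 0.20891998  0.45684287 -0.26521031  0.         -0.84874315 -0.0977163 ]
```

```bash
sed -i 's|a=Y0-np.pi/2|a=Y0+np.pi/2|' h.py; python3 - <<'E'
from h import *
hand.open_jaws(); arm.line_to([*loc((93,-55)),130],v=150)
unscrew((93,-55),.87); unscrew((93,55),.08)
arm.reach([541.5,-11.7,340],down(.062-np.pi/2)); snap("wrist","w2",(150,40,212,212))
E
```

```text
grip 8.876937891431282 [ 0.35696634 -1.14509598  3.02059758]
moment [-0.25161461  0.23610533  0.00345028] w 9.073010440160653 22.2417
grip 9.233824268523518 [-1.58180305 -0.38081071  3.64396132]
moment [-0.9957813   0.01300945 -0.01781037] w 9.439584346293394 27.8917
```

View pics/w2.png

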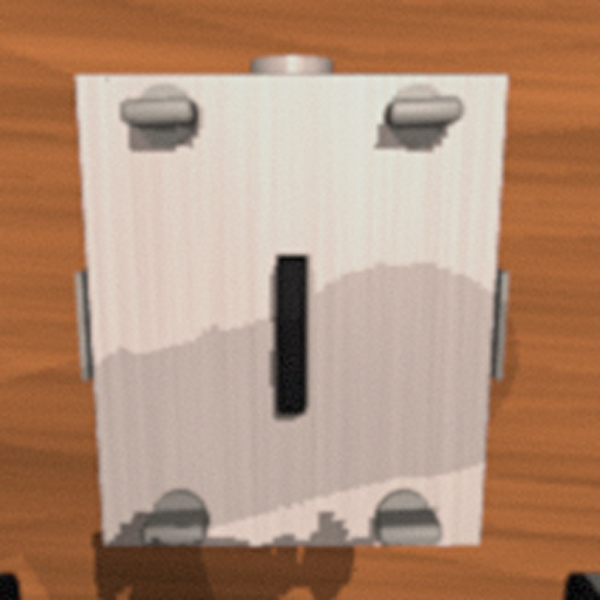

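All four wings now lie across the cover: (158,110), (425,108), (178,520) and (408,520) in the crop. Next I lift the cover onto the mat.

```bash
python3 - <<'E'
from h import *
xy=C0; o=down(Y0-np.pi/2)
arm.reach([*xy,130],o); arm.line_to([*xy,70],v=120)
hand.close(80); print(monitor.get_grip_width(),monitor.get_force())
arm.line_to([*xy,85],v=50); print(monitor.get_force(),monitor.get_grip_width())
arm.line_to([*xy,170],v=120); print(monitor.get_force())
m=np.array([526.5,-325.]); o2=down(.0174-np.pi/2)
arm.line_to([*m,170],v=200,orientation=o2)
snap("wrist","hold")
arm.line_to([*m,50],v=120); arm.line_to([*m,35.5],v=25)
print(monitor.get_position(),monitor.get_force(),monitor.get_grip_width())
hand.open_jaws(); arm.line_to([*m,150],v=150)
arm.reach([541.5,-11.7,340],down(.062-np.pi/2)); cal,_=snap("wrist","w3",(120,20,272,204)); snap("top","t3")
print(np.round(cal["camera_from_world"],4).tolist(),monitor.get_time_s())
E
```

```text
12.409943340462751 [-2.21455114 -0.26307458  5.82982201]
[-0.6259055  -0.04100826 -5.80430047] 12.433426292794625
[ 0.43816466 -0.16909896 -5.74410749]
[ 526.31147227 -324.96113857   35.43503692] [-1.4476186  -0.27891286 -2.17585917] 12.517951366585915
[[0.0608, -0.9982, 0.0, -44.2345], [-0.961, -0.0585, 0.2701, 459.0224], [-0.2696, -0.0164, -0.9628, 617.5597], [0.0, 0.0, 0.0, 1.0]] 40.825
```

View pics/w3.png

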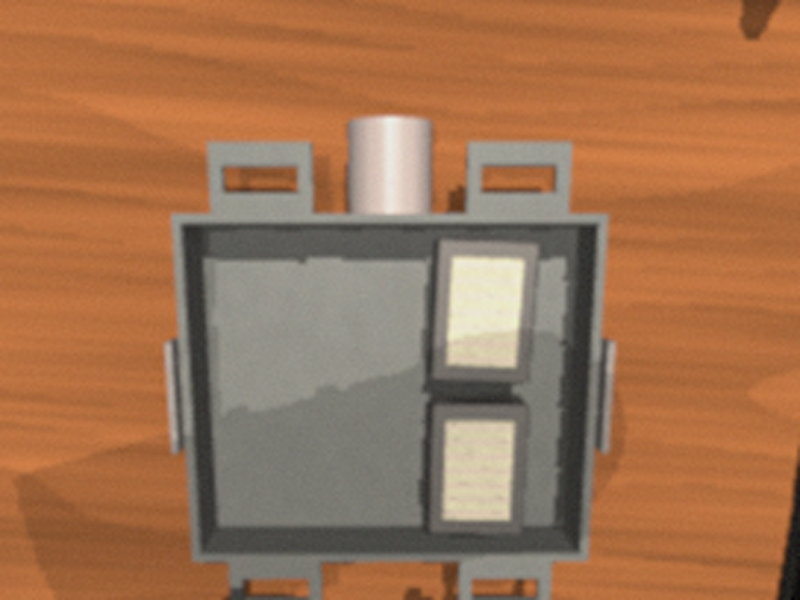

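View pics/t3.png

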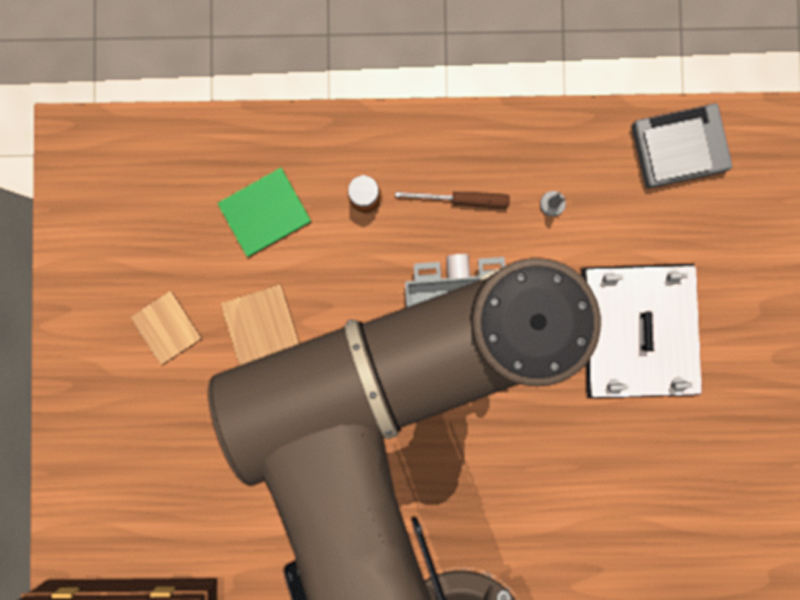

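The cover lies on the mat with its white corners at (585,267), (695,264), (701,392), (589,397). Only two cassettes are present, both on the housing's right side: the far one is centred near (485,312) and the near one near (476,468) in the crop.

```bash
python3 - <<'E'
from h import *
cal=eyes.get_calibration("wrist")
for q in ([[440,240],[538,245],[525,383],[431,379]],[[433,404],[527,404],[521,533],[430,531]]):
    c,y,a,b=rect(bp(cal,np.array(q)/2.9412+[120,20],38))
    l=R.from_euler('z',-Y0).as_matrix()[:2,:2]@(c-C0); print("cas",c,y,y-Y0,a,b,"local",l)
ct=eyes.get_calibration("top")
print("cover",rect(bp(ct,np.array([[585,267],[695,264],[701,392],[589,397]])*.64,19)),"mat again 525.4 -325")
E
```

```text
cas [582.91355703 -51.41550519] 0.010214012826221997 -0.051785987173778004 61.894816673747584 43.74154847586382 local [ 36.85226025 -42.48050316]
cas [510.07764645 -55.03983431] 0.04988568553804524 -0.01211431446195476 62.549156545323484 44.02245125971849 local [-36.06826902 -41.58493468]
cover (array([ 526.76401084, -323.79698747]), np.float64(0.01638402431633516), np.float64(223.1060542862602), np.float64(191.83366716802897)) mat again 525.4 -325
```

```bash
cat >> h.py <<'E'
def pick(lx,yaw):
    xy=loc((lx,-27.5)); o=down(yaw-np.pi/2)
    arm.reach([*xy,110],o); arm.line_to([*xy,20],v=100); print("in",monitor.get_force())
    hand.close(40); print("grip",monitor.get_grip_width(),monitor.get_force())
    arm.line_to([*xy,160],v=120); print("held",monitor.get_grip_width(),monitor.get_force())
E
python3 - <<'E'
from h import *
pick(36.85,.0102)
arm.reach([537.7,337.9,330],down(.29-np.pi/2))
cal,_=snap("wrist","b1"); print(monitor.get_time_s(),monitor.get_grip_width())
E
```

```text
in [-0.31465428  0.66453338 -0.69620901]
grip 45.34700931472202 [-0.73841005  0.03185606  4.96954939]
held 45.18889705460837 [-0.41057086  0.9095119  -0.79886002]
46.15 45.40443497422964
```

View pics/b1.png

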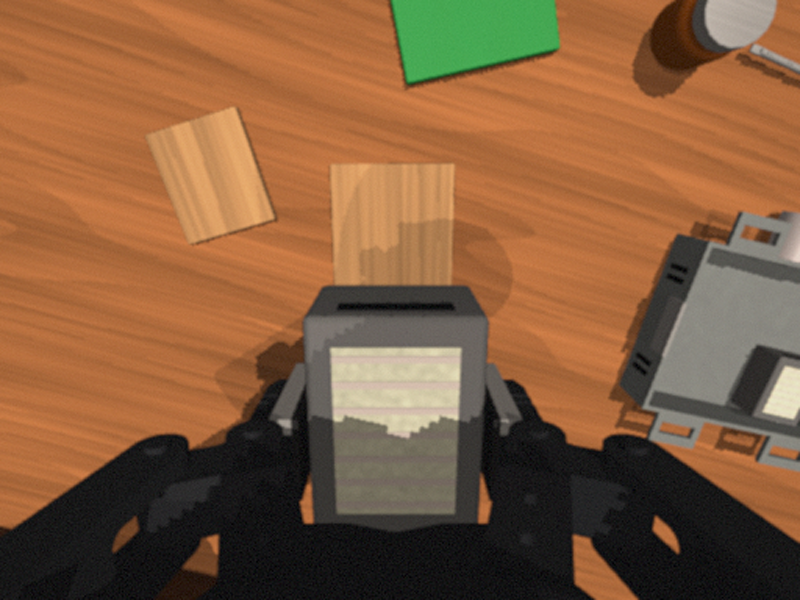

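The held cassette is straight in the jaws. The larger wood board, with its far corners at (330,164) and (455,164), is squared to the view. The smaller one, around (210,175), and the green one are the ones to leave.

```bash
python3 - <<'E'
from h import *
cal=eyes.get_calibration("wrist")
P=bp(cal,np.array([[330,164],[455,164]])*.64,12); d=P[0]-P[1]; y=np.arctan2(-d[0],d[1])
b=P.mean(0)-65*np.array([np.cos(y),np.sin(y)]); print(P,np.hypot(*d),y,b)
# long side edges of held cassette: front face bottom/top edges, to see x offset
for px in ([[304,320],[488,320]],): print(bp(cal,np.array(px)*.64,330-20+38))
print(monitor.get_position())
E
```

```text
[[586.10564597 410.78240382]
 [617.09062989 306.17807531]] 109.09690541727338 0.2879773067892752 [539.27481787 340.01936804]
[[563.06221745 367.59522721]
 [575.55134523 325.41020392]]
[537.98020758 336.70300303 329.30480136]
```

```bash
cat >> h.py <<'E'
def place(b,yaw,z):
    arm.line_to([*b,z+40],v=200,orientation=down(yaw-np.pi/2)); arm.line_to([*b,z+8],v=80); arm.line_to([*b,z],v=20)
    print("set",monitor.get_position(),monitor.get_force())
    hand.open_jaws(); arm.line_to([*b,z+140],v=150)
E
python3 - <<'E'
from h import *
place([538.7,339.2],.289,28.3)
arm.reach([541.5,-11.7,340],down(.062-np.pi/2)); snap("wrist","w4")
pick(-36.07,.0499)
arm.reach([538.7,339.2,330],down(.289-np.pi/2))
snap("wrist","b2"); snap("top","t4"); print(monitor.get_time_s(),monitor.get_grip_width(),monitor.get_position())
E
```

```text
set [538.75356452 339.3173877   28.75297079] [-2.08267796 -0.18810524  4.69886467]
in [ 0.54444804  0.07051539 -0.36353524]
grip 45.413576452378706 [-0.81618915 -2.17146011  5.96711936]
held 45.25693738321436 [-0.96012378  0.06922483 -1.24567255]
57.1667 45.28411486343129 [538.95858738 337.89732115 329.55698565]
```

View pics/b2.png

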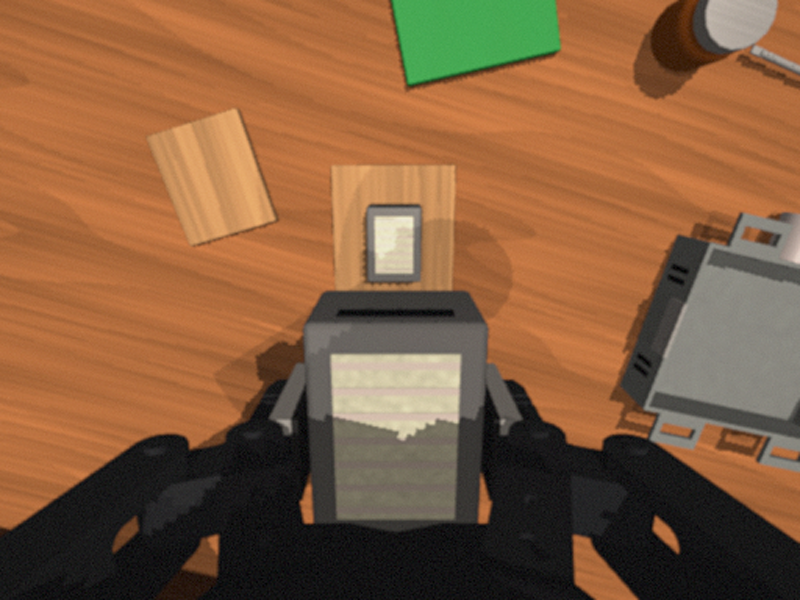

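View pics/t4.png

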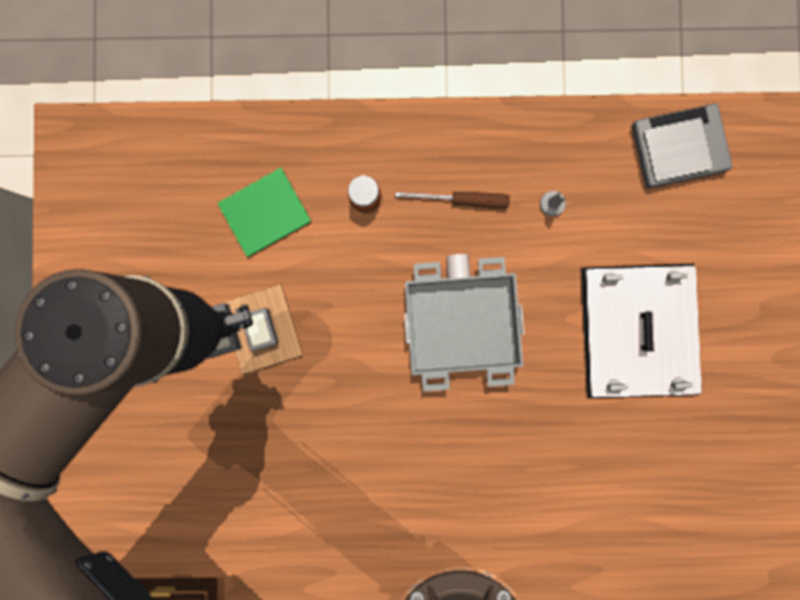

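The first cassette sits centred on the board, with its top at roughly (370,206)–(421,278), and the second is held straight. The board and cover have not moved, and the housing is empty. I'll compute the relative offset and place.

```bash
python3 - <<'E'
from h import *
cal=eyes.get_calibration("wrist"); p=np.array(monitor.get_position()); z=p[2]+18
yaw=.289; u=np.array([np.cos(yaw),np.sin(yaw)]); v=np.array([-u[1],u[0]])
f=bp(cal,np.array([[369,206],[422,206]])*.64,46).mean(0); n=bp(cal,np.array([[367,278],[421,278]])*.64,46).mean(0)
h=bp(cal,np.array([[305,326],[488,326]])*.64,z).mean(0)-32*u
print("first",f-32*u,n+32*u,"held-tcp along",(h-p[:2])@u,(h-p[:2])@v)
P=bp(cal,np.array([[331.5,165.5],[455,165.5]])*.64,12).mean(0)-65*u; print("board",P)
im=cv2.imread("pics/b2_raw.png")[90:250,180:340]
cv2.imwrite("pics/b2c.png",cv2.resize(im,(600,600),interpolation=cv2.INTER_CUBIC))
E
```

```text
first [540.79921786 338.70205172] [543.33521947 340.91576014] held-tcp along -0.9602322036706047 0.3387639036910524
board [539.32400058 340.21389437]
```

View pics/b2c.png

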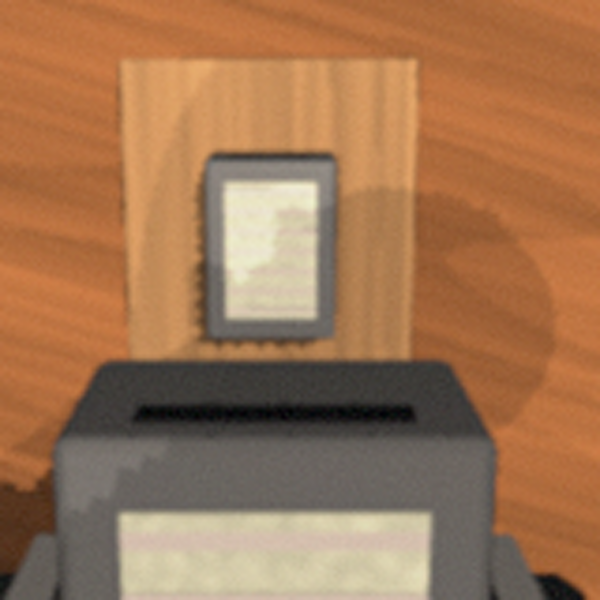

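```bash
python3 - <<'E'
from h import *
u=np.array([np.cos(.289),np.sin(.289)])
place(np.array([538.7,339.2])+2.1*u,.289,62.6)
b=np.array([538.7,339.2])-70*u
arm.reach([*b,330],down(.289-np.pi/2)); snap("wrist","b3",(170,10,180,180))
arm.reach([400,-100,350],down(-1.5)); snap("top","t5"); print(monitor.get_time_s())
im=cv2.imread("pics/t5_raw.png"); a=im[170:250,130:210]; d=im[160:265,365:455]
cv2.imwrite("pics/t5c.png",np.hstack([cv2.resize(a,(400,400),interpolation=2),cv2.resize(d,(343,400),interpolation=2)]))
E
```

```text
set [540.72627362 339.83867988  62.7831909 ] [-1.70073392 -0.14742776  0.43227866]
63.425
```

View pics/b3.png

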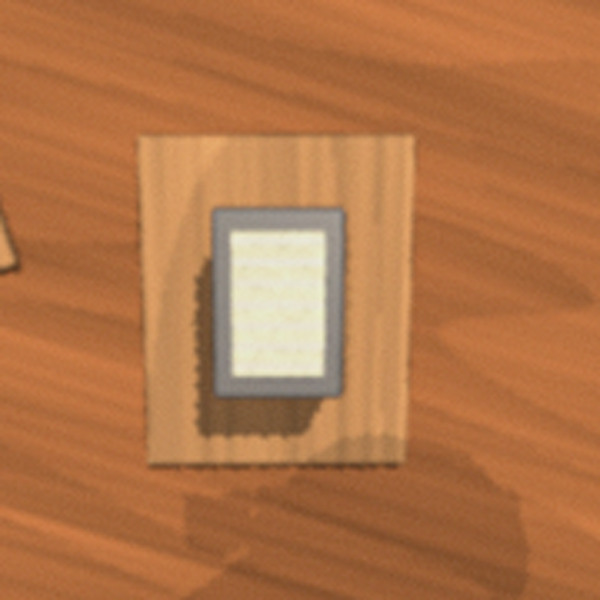

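View pics/t5c.png

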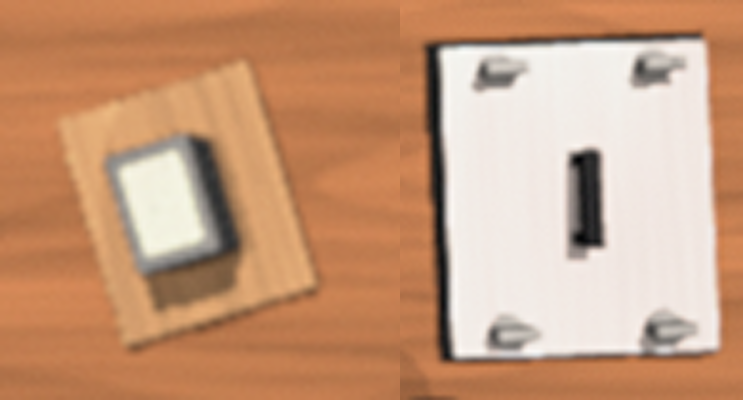

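```bash
python3 - <<'E'
from h import *
c=eyes.get_calibration("top")
f=lambda q,z:print(rect(bp(c,np.array(q)/5+[130,170],z)))
f([[107,157],[187,136],[218,248],[143,273]],80); f([[60,120],[248,62],[318,288],[130,348]],12)
print(rect(bp(c,(np.array([[440,45],[705,37],[718,350],[450,357]])-[400,0])/3.81+[365,160],19)))
E
```

```text
(array([537.4743109 , 336.71361736]), np.float64(0.2767484241681528), np.float64(61.60558273633558), np.float64(41.82490922914823))
(array([536.7542559 , 336.66307035]), np.float64(0.2910087938886988), np.float64(129.8708691476193), np.float64(107.48856681223606))
(array([ 525.19262269, -325.3315163 ]), np.float64(0.011465513250462677), np.float64(221.613845992984), np.float64(188.80599876487275))
```

```bash
python3 - <<'E'
from h import *
a=cv2.imread("pics/t5_raw.png"); arm.sleep(1); snap("top","t6"); b=cv2.imread("pics/t6_raw.png")
print((cv2.absdiff(a,b).max(2)>60).sum()); close_job()
E
```

```text
6
the job is handed in; nothing more can be done
```

The job is handed in, at about 65 s on the robot's clock. I turned the four thumbscrews counter-clockwise to their stops with the cover on, then laid the cover on the mat, screw feet down. The housing held only two cassettes. Both are stacked pleated side up on the larger wooden board.

**Last checks, from the top camera:**
- **Cover:** its centre is within about 0.5 mm of the mat's centre, with yaw 0.011 against the mat's 0.017 rad.
- **Stack:** the top cassette is within about 1 mm of the board's centre and about 0.01 rad off its axes. The board stayed flat.
- **Alignment in the column:** the top cassette hides the lower one, so I could not view their offset directly. I corrected a slip of about 2 mm in the grip before placing, and I expect the two to agree within about 1–2 mm.
- **Rest of the scene:** the housing is empty, and the jar, mandrel and screwdriver were not touched. Two top pictures 1 s apart showed no movement, and I saw no sign that anything had been knocked.

**What went wrong or disagreed:**
- **Screw 4:** it took two grasps, because the first turn ran out of wrist-joint range.
- **Cameras:** the top and wrist views differed by about 2–3 mm along x, so I used values in between.

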